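Scrape the chips off the punching board

TASK

Two loose hardboard chips lie on the white punching board. Pick up the wooden scraper (the block with the long straight foot and the upright grip), set its foot down on the board and wipe both chips off the board's end into its steel catch tray, touching the chips with the scraper only. Then stand the scraper upright on the desk, clear of the board and tray, and let go.

Things in the scene. Friction and masses are not known exactly. Their poses are not given: they have to be found in the camera images.
- board: Fixed slab, white flat top, no rim: 180 mm long (x), 150 wide (y), 24 high. Origin: centre of its underside, at desk height; z up, x along it toward the open dark steel catch tray joined across its +x end (full width, x = 90 to 166 mm, floor 2 mm, walls 14 mm above the desk). Things pushed over the +x edge of the top drop into the tray. The tray end is to the robot's right.
- scraper_center (a point): Pale wooden scraper, 0.15 kg, upright on the desk. Foot 120 mm long (y), 24 thick (x), 22 high; on its middle a grip 60 mm wide (y), 26 thick (x), up to 90 mm: pinch across the 26, 50 to 75 mm above the underside. Same either way round. Point: on its axis, 45 mm above the underside; z up. Near it a stamp of the same wood and height with a round 40 mm foot: not needed.
- chip_0_center (a point): Loose dark hardboard chip, 26 x 20 x 6 mm, 10 g, lying flat on the board's top, on its -y half. The point is its centre, 3 mm above its underside.
- chip_1_center (a point): The second such chip, 26 x 20 x 6 mm, 10 g, on the board's +y half; point at its centre. At the start both chips' centres lie between board x = -25 and +50 mm, within 35 mm of its middle line: the 120 mm foot, set down with its centre at x = -70 mm on the middle line, takes both in one stroke.

How it is judged:
On the way, in this order (a step that is already met when the one before it is completed fails the run):
1. the scraper is lifted off the desk in the gripper (height (world z) of scraper_center above 0.065 m and contact force between scraper and the fingers above 1 N), for 0.1 s.
2. the held scraper's foot is down on the board's top (within 5 mm), upright within 15 degrees (contact force between scraper and the fingers above 1 N and z of scraper_center in the frame of board below 0.074 m and angle between scraper_center's own z axis and vertical below 0.26 rad and x of scraper_center in the frame of board between -0.105 and 0.1 m and y of scraper_center in the frame of board between -0.08 and 0.08 m), for 0.1 s.
3. both chips are in the catch tray while the scraper is still held (x of chip_0_center in the frame of board between 0.088 and 0.167 m and y of chip_0_center in the frame of board between -0.076 and 0.076 m and z of each of chip_0_center, chip_1_center in the frame of board below 0.021 m and x of chip_1_center in the frame of board between 0.088 and 0.167 m and y of chip_1_center in the frame of board between -0.076 and 0.076 m and contact force between scraper and the fingers above 1 N), for 0.1 s.
At the end, for the whole second after the job is handed in: Both chips lie in the catch tray (centres past the board's +x edge, inside the tray walls and below the board's top), and the scraper stands released and at rest on the desk, upright within 10 degrees, beside and not on the board or tray (x of chip_0_center in the frame of board between 0.088 and 0.167 m and y of chip_0_center in the frame of board between -0.076 and 0.076 m and z of each of chip_0_center, chip_1_center in the frame of board below 0.021 m and x of chip_1_center in the frame of board between 0.088 and 0.167 m and y of chip_1_center in the frame of board between -0.076 and 0.076 m and height (world z) of scraper_center between 0.038 and 0.053 m and angle between scraper_center's own z axis and vertical below 0.17 rad and linear speed of scraper below 0.02 m/s and not (x of scraper_center in the frame of board between -0.095 and 0.175 m and y of scraper_center in the frame of board between -0.085 and 0.085 m)); the robot touches nothing.
It fails at once if the robot itself touches a chip (contact force between any of the fingers, the arm and chip_0 above 0.3 N or contact force between any of the fingers, the arm and chip_1 above 0.3 N).
It also fails if it takes over 51 s, if anything falls off the work surface, if the arm or the gripper's body presses on something with over 40 N, if the wrist force passes 120 N, or if a joint passes its speed limit or range.

ROBOT

A 6-joint arm with a two-finger parallel gripper is mounted at the origin on a cart in front of the work surface, level with it; the furniture and walls round the work are solid. World frame = base frame: x ahead of the robot, y to its left, z up, the work surface at z = 0. Lengths are in m, angles in rad, forces in N, time in s.
With the tool pointing down it reaches from about 0.425 to 0.95 m from the base axis. Payload 3.5 kg.
Tool frame: the origin (TCP) lies at the very end of the fingers, on their centre line; the grasp point (between the pads) lies 19 mm behind it (ctrl.grip_point_offset is the distance from the TCP to the grasp point, in m); z points along the fingers, y is the line along which they close (so a half turn about z gives the same grasp; the last joint's range is limited). The gripper opens to 85 mm and grips with 20 to 120 N. Pads are 22 mm wide; open, the fingers measure 114 mm over their backs; the gripper's body (76 mm by 85 mm) begins 54 mm behind the grasp point. The pads swing forward as they close: fully open they stand 13 mm farther back than shut.
Start: joints at [-1.257, 0.286, 1.577, -0, 1.279, -0.15], TCP at [0.302, -0.604, 0.231] pointing down, gripper open.
Joint ranges: [-2.77, 2.77], [-0.9, 2.22], [0.21, 2.48], [-1.53, 4.67], [0.24, 2.81], [-2.84, 2.84]. Speed limits (rad/s): [2.79, 2.79, 3.14, 3.14, 3.14, 3.14].

INTERFACE

Orientations are given as a unit quaternion [x, y, z, w].
In Python, from plant import ctrl gives the robot as it stands. The module is installed in compiled form; this text tells all that it offers.
- The arm moves only by the shell command python3 -m pendant 'ROWS' [OPENING] [FORCE]. ROWS is JSON, a list of rows, each an object of numbers: "dx", "dy", "dz": the shift along the tool's x, y, z in cm; "twist": the turn about the tool's z in degrees. A call has 1 to 10 rows; each row is the pose to reach, as a shift and turn from the pose commanded when the call began, along the tool's axes at that moment; what a row does not reach only later rows make up. A row lasts 1/8 s, in which the tool goes at most 62.5 mm and 10.7 degrees, less where a joint would pass 70% of its speed; a pose out of reach is approached as far as the arm can. A call with a gripper value outside its range is refused whole. OPENING is the opening in per cent of the stroke, from 0 (shut) to 100 (fully open), set as the call begins (- or left out, the last holds). The fingers move at their own pace and stop on an object; FORCE is the grip in N (left out, the last holds). Time passes only in rows, so rows that repeat a pose let the fingers close. It gives the time, the measured TCP pose, the force, the opening and the grip force at its end, in the units of the state.
- ctrl.get_state(): the state, without advancing time (a new reading comes with each control period).
- ctrl.read_camera(name): name is "scene" or "top" or "wrist"; returns a dict with "img" (384x512x3 uint8, red, green, blue), "depth" (384x512 float32, m along the optical axis (not along the pixel's ray), 0 where there is no reading), "camera_matrix" (3x3 intrinsics, pixels), "xyz" and "rotation" of the camera in the world; the wrist camera has in their place "tool_from_camera" (4x4, takes a point from camera to tool coordinates, whose origin is the TCP and whose axes are the flange's). Camera axes: x right, y up, looking along -z (the intrinsics and any distortion apply to the point x, -y, -z); pixel columns grow to the right and rows downward; lengths in m; the calibration is good to about 2 mm. A picture is of the moment at which its call begins: read the wrist's pose just before it.
- ctrl.sign_off(): hands the job in; it is judged then, once.
The state is a dict: "time": time; "qpos": joint angles; "dq": joint speeds; "joint_efforts": joint torques, N m; "eef_pos": TCP position; "tcp_rot": TCP orientation; "contact_force": force on the tool from outside, world axes, zero at the start; "wrist_torque": the same for the moment, N m; "opening": opening from 0.0 (shut) to 1.0 (fully open); "finger_force": force on a finger pad.
Only numpy, scipy, OpenCV 4.12 (cv2) and the standard library are available. Lean on these libraries where they do the work, as an engineer would, in place of code of your own. Each camera call takes 0.05 s, during which the arm holds its last target. There are 200 camera calls.

## Working session

There is one attempt and no reset: what is moved stays moved. The work goes in short steps, Python scripts to look and compute and a shell command to move; the robot and the scene stay as the last step left them, time stands still between calls to the robot, and variables do not carry over. Pictures are saved under pics/ and viewed, at most 10 in all, crops included, and the job is handed in when it is done.

```bash
mkdir -p pics; cat > h.py <<'E'
import numpy as np, cv2
from plant import ctrl
from scipy.spatial.transform import Rotation as R
def cloud(name):
    s=ctrl.get_state(); c=ctrl.read_camera(name); K=np.array(c["camera_matrix"]); d=c["depth"]
    v,u=np.mgrid[0:384,0:512]
    p=np.stack([(u-K[0,2])/K[0,0]*d,-(v-K[1,2])/K[1,1]*d,-d],-1)
    if name=="wrist":
        T=np.array(c["tool_from_camera"]); p=p@T[:3,:3].T+T[:3,3]
        Rm=R.from_quat(s["tcp_rot"]).as_matrix(); t=np.array(s["eef_pos"])
    else:
        Rm=np.array(c["rotation"]); t=np.array(c["xyz"])
        if Rm.shape!=(3,3): Rm=R.from_quat(Rm).as_matrix()
    w=p@Rm.T+t; w[d==0]=np.nan
    return c["img"],w,c
E
python3 - <<'E'
from h import *
s=ctrl.get_state();print({k:np.round(v,3) for k,v in s.items()}); print(R.from_quat(s["tcp_rot"]).as_matrix().round(3))
im,w,c=cloud("top");np.savez("top.npz",im=im,w=w)
im2,w2,c2=cloud("scene")
print({k:v for k,v in c.items() if k not in("img","depth")})
a=np.vstack([im,im2]);cv2.imwrite("pics/a.png",cv2.cvtColor(cv2.resize(a,(400,600)),cv2.COLOR_RGB2BGR))
cv2.imwrite("pics/top.png",cv2.cvtColor(cv2.resize(im,(800,600)),cv2.COLOR_RGB2BGR))
E
```

```text
{'time': np.float64(0.0), 'qpos': array([-1.257,  0.287,  1.578, -0.   ,  1.279, -0.15 ]), 'dq': array([ 0.   , -0.001,  0.001, -0.001, -0.   ,  0.   ]), 'joint_efforts': array([-0.0000e+00, -4.0599e+01, -2.9262e+01, -0.0000e+00,  6.0000e-03,
       -0.0000e+00]), 'eef_pos': array([ 0.302, -0.603,  0.23 ]), 'tcp_rot': array([ 0.973,  0.23 , -0.   , -0.001]), 'contact_force': array([0.251, 0.238, 0.922]), 'wrist_torque': array([ 0.052,  0.044, -0.002]), 'finger_force': np.float64(0.0), 'opening': np.float64(1.001)}
[[ 0.894  0.447 -0.001]
 [ 0.447 -0.894  0.002]
 [ 0.    -0.002 -1.   ]]
{'camera_matrix': array([[357.12617275,   0.        , 255.01102409],
       [  0.        , 357.12617275, 188.60119043],
       [  0.        ,   0.        ,   1.        ]]), 'xyz': array([ 0.27923401, -0.01415915,  1.02475678]), 'rotation': array([ 0.07973792, -0.07393458, -0.69216126,  0.71350426])}
```

View pics/top.png

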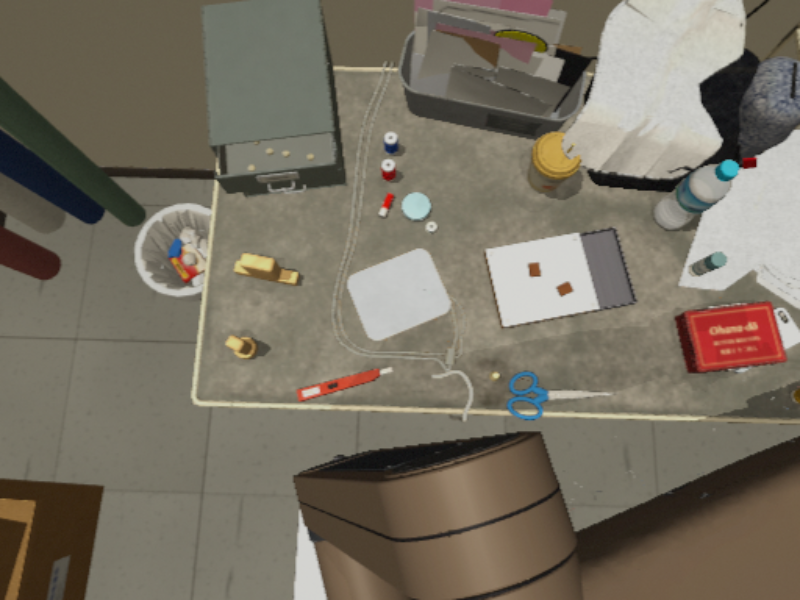

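View pics/a.png

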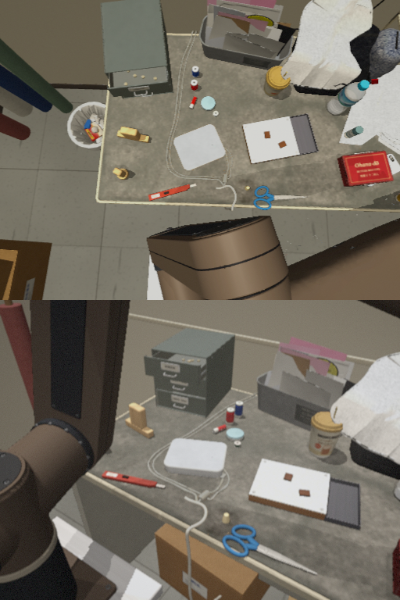

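The top view shows the scraper at about (267,268), the round stamp at (240,347), the board's white top with corners near (487,249), (580,234), (597,308) and (503,326), and the tray to its right. The chips are at (534,269) and (565,289). All positions are in the 800-px image. Next I'll measure them.

```bash
python3 - <<'E'
from h import *
z=np.load("top.npz");im=z["im"].astype(int);w=z["w"]
def P(u,v): return w[int(v*.64),int(u*.64)].round(4)
print("desk",P(320,230),P(470,230),P(300,330),P(650,290))
s=384/600
def region(u0,u1,v0,v1):
    m=np.zeros(im.shape[:2],bool);m[int(v0*s):int(v1*s),int(u0*s):int(u1*s)]=1;return m
def rect(m,n):
    p=w[m];p=p[np.isfinite(p).all(1)]
    r=cv2.minAreaRect((p[:,:2]*1000).astype(np.float32));print(n,len(p),"rect",np.round(r[0],1),np.round(r[1],1),round(r[2],2),"mean",p.mean(0).round(4));return r
Z=w[...,2]
wh=region(478,605,225,335)&(im.min(2)>160);k=np.ones((3,3),np.uint8)
r=rect(wh,"white");print(np.round(cv2.boxPoints(r),1))
br=region(495,600,245,320)&(im[...,0]-im[...,2]>35)&(im[...,0]<190)
n,l,st,ce=cv2.connectedComponentsWithStats(br.astype(np.uint8))
for i in range(1,n):
    if st[i,4]>15: rect(l==i,"chip")
rect(region(225,305,240,295)&(Z>.012),"scr all")
rect(region(225,305,240,295)&(Z>.08),"scr grip top")
rect(region(225,310,240,295)&(Z>.012)&(Z<.03),"scr foot")
rect(region(215,270,325,370)&(Z>.08),"stamp")
E
```

```text
desk [ 0.6304  0.156  -0.0017] [ 0.6378 -0.1336  0.0013] [0.4337 0.1783 0.0013] [ 0.5305 -0.4743  0.001 ]
white 3011 rect [ 540.5 -265.6] [150.  180.5] 12.5 mean [ 0.5388 -0.2637  0.0238]
[[ 447.8 -193.7]
 [ 486.8 -370. ]
 [ 633.2 -337.5]
 [ 594.2 -161.3]]
chip 59 rect [ 555.7 -251.2] [24.7 18.8] 1.63 mean [ 0.5553 -0.2505  0.0296]
chip 57 rect [ 521.7 -305.2] [19.8 24.1] 21.7 mean [ 0.521  -0.3054  0.0295]
scr all 475 rect [538.7 245.8] [120.   26.5] 80.86 mean [0.5341 0.2385 0.0578]
scr grip top 201 rect [538.9 245.2] [58. 26.] 79.16 mean [0.5375 0.244  0.0887]
scr foot 164 rect [538.6 245.8] [120.   25.4] 80.54 mean [0.5337 0.2332 0.0211]
stamp 75 rect [396.3 273. ] [28.4 20.9] 67.47 mean [0.3963 0.2717 0.0833]
```

Everything fits the given sizes: the board is 150x180, the foot 120x25, and the chips sit at z≈0.0295. Moving above the scraper.

```bash
python3 -m pendant '[{"dx":59.2,"dy":-65.4,"twist":-54},{"dx":59.2,"dy":-65.4,"twist":-54},{"dx":59.2,"dy":-65.4,"twist":-54},{"dx":59.2,"dy":-65.4,"twist":-54},{"dx":59.2,"dy":-65.4,"twist":-54},{"dx":59.2,"dy":-65.4,"twist":-54},{"dx":59.2,"dy":-65.4,"twist":-54},{"dx":59.2,"dy":-65.4,"twist":-54},{"dx":59.2,"dy":-65.4,"twist":-54},{"dx":59.2,"dy":-65.4,"twist":-54}]' 100
cat >> h.py <<'E'
def go(x,y,z,yaw):
    "shift (cm, tool axes) and twist (deg) to TCP xyz with tool-y heading yaw (deg)"
    s=ctrl.get_state();M=R.from_quat(s["tcp_rot"]).as_matrix()
    d=M.T@(np.array([x,y,z])-s["eef_pos"])*100
    cur=np.degrees(np.arctan2(M[1,1],M[0,1]));t=(cur-yaw+180)%360-180
    print("tcp",np.round(s["eef_pos"],4),"yaw",cur.round(2),"t",round(s["time"],2),"-> d",d.round(2),"twist",round(t,2),"F",np.round(s["contact_force"],1),"op",round(s["opening"],3),"ff",round(float(s["finger_force"]),1),"q6",round(float(s["qpos"][5]),2))
E
python3 -c "
from h import *
go(.5387,.2458,.20,-9.3)"
```

```text
tcp [ 0.3018 -0.6031  0.23  ] yaw -63.43 t 0.1 -> d [ 59.16 -65.32   3.17] twist -54.13 F [ 0.5 -0.5  0.4] op 1.003 ff 0.0 q6 -0.15$[0]: bad value
```

```bash
python3 -m pendant '[{"dx":4,"dy":-4.4,"dz":0,"twist":-5},{"dx":8,"dy":-8.8,"dz":0,"twist":-10},{"dx":12,"dy":-13.2,"dz":0,"twist":-15},{"dx":16,"dy":-17.6,"dz":0,"twist":-20},{"dx":20,"dy":-22,"dz":0,"twist":-25},{"dx":24,"dy":-26.4,"dz":0,"twist":-30},{"dx":28,"dy":-30.8,"dz":0,"twist":-35},{"dx":32,"dy":-35.2,"dz":0,"twist":-40},{"dx":36,"dy":-39.6,"dz":0,"twist":-45},{"dx":40,"dy":-44,"dz":0,"twist":-50}]' 100
python3 -c "
from h import *
go(.5387,.2458,.20,-9.3)"
```

```text
time: 1.35
eef_pos: [0.4628, -0.0292, 0.2311]
tcp_rot: [0.784, 0.621, 0.0, 0.0]
contact_force: [1.0, 0.1, -0.6]
opening: 1.003
finger_force: 0.0
tcp [ 0.4628 -0.0292  0.2311] yaw -13.27 t 1.35 -> d [28.51  1.07  3.11] twist -3.97 F [ 1.   0.1 -0.6] op 1.003 ff 0.0 q6 -0.05
```

```bash
python3 -m pendant '[{"dx":5.5,"dy":0.2,"dz":0.6,"twist":-1},{"dx":11,"dy":0.4,"dz":1.2,"twist":-2},{"dx":16.5,"dy":0.6,"dz":1.8,"twist":-3},{"dx":22,"dy":0.9,"dz":2.4,"twist":-4},{"dx":26.5,"dy":1.1,"dz":3.1,"twist":-4},{"dx":28.5,"dy":1.1,"dz":3.1,"twist":-4},{"dx":28.5,"dy":1.1,"dz":3.1,"twist":-4},{"dx":28.5,"dy":1.1,"dz":3.1,"twist":-4}]'
python3 - <<'E'
from h import *
go(.5387,.2458,.047,-9.3)
im,w,c=cloud("wrist");Z=w[...,2]
near=np.hypot(w[...,0]-.539,w[...,1]-.246)<.09
for n,m in(("foot+grip",near&(Z>.012)&(Z<.11)),("top",near&(Z>.08)&(Z<.11))):
    p=w[m];print(n,len(p),cv2.minAreaRect((p[:,:2]*1000).astype(np.float32)),np.nanmedian(p[:,2]))
cv2.imwrite("pics/w1.png",cv2.cvtColor(im,cv2.COLOR_RGB2BGR))
E
```

```text
time: 2.35
eef_pos: [0.5397, 0.2423, 0.2004]
tcp_rot: [0.763, 0.646, -0.0, 0.0]
contact_force: [-0.7, -0.3, 0.5]
opening: 0.997
finger_force: 0.0
tcp [0.5397 0.2423 0.2004] yaw -9.48 t 2.35 -> d [ 0.34 -0.15 15.34] twist -0.18 F [-0.7 -0.3  0.5] op 0.997 ff 0.0 q6 0.42
foot+grip 3174 ((539.6427001953125, 247.66738891601562), (119.51545715332031, 25.71127700805664), 80.59678649902344) 0.0884183504430236
top 2083 ((539.7821044921875, 248.4918670654297), (58.49434280395508, 25.70157241821289), 80.61827087402344) 0.08946885854711892
```

View pics/w1.png

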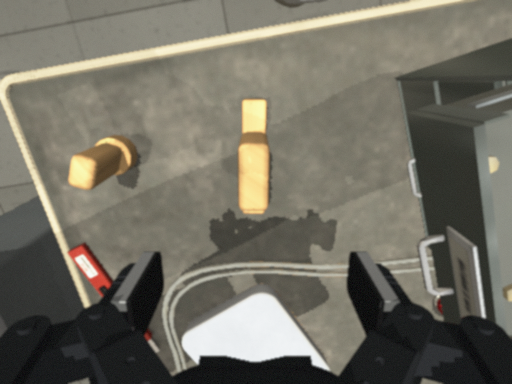

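The wrist view puts the scraper at (255,160), square to the open fingers and clear of the stamp at (100,160). Descending and gripping.

```bash
python3 -m pendant '[{"dx":0.4,"dy":0,"dz":4,"twist":0},{"dx":0.4,"dy":0,"dz":9,"twist":0},{"dx":0.4,"dy":0,"dz":13,"twist":0},{"dx":0.4,"dy":0,"dz":15.2,"twist":0},{"dx":0.4,"dy":0,"dz":15.2,"twist":0},{"dx":0.4,"dy":0,"dz":15.2,"twist":0}]'
python3 -m pendant '[{"dx":0,"dy":0,"dz":0,"twist":0},{"dx":0,"dy":0,"dz":0,"twist":0},{"dx":0,"dy":0,"dz":0,"twist":0},{"dx":0,"dy":0,"dz":0,"twist":0},{"dx":0,"dy":0,"dz":0,"twist":0},{"dx":0,"dy":0,"dz":0,"twist":0},{"dx":0,"dy":0,"dz":0,"twist":0},{"dx":0,"dy":0,"dz":0,"twist":0}]' 0 60
```

```text
time: 3.15
eef_pos: [0.5415, 0.2469, 0.0499]
tcp_rot: [0.763, 0.646, 0.001, 0.001]
contact_force: [-0.4, 0.5, 0.1]
opening: 1.006
finger_force: 0.0
time: 4.15
eef_pos: [0.5406, 0.2475, 0.0487]
tcp_rot: [0.763, 0.647, 0.0, 0.0]
contact_force: [-0.5, -0.5, 5.4]
opening: 0.296
finger_force: 63.8
```

```bash
python3 -m pendant '[{"dx":0,"dy":0,"dz":-2,"twist":0},{"dx":0,"dy":0,"dz":-5,"twist":0},{"dx":0,"dy":0,"dz":-9,"twist":0},{"dx":0,"dy":0,"dz":-12,"twist":0},{"dx":0,"dy":0,"dz":-13,"twist":0},{"dx":0,"dy":0,"dz":-13,"twist":0}]'
python3 -c "
from h import *
go(.5254,-.1973,.18,-77.5)"
```

```text
time: 4.9
eef_pos: [0.5404, 0.2474, 0.1786]
tcp_rot: [0.763, 0.647, 0.0, 0.0]
contact_force: [0.0, 0.2, -1.7]
opening: 0.3
finger_force: 63.2
tcp [0.5404 0.2474 0.1786] yaw -9.43 t 4.9 -> d [-44.11   5.8   -0.15] twist 68.07 F [ 0.   0.2 -1.7] op 0.3 ff 63.2 q6 0.42
```

```bash
python3 -m pendant '[{"dx":-3,"dy":0.4,"dz":0,"twist":4},{"dx":-7,"dy":0.9,"dz":0,"twist":11},{"dx":-12,"dy":1.6,"dz":0,"twist":18},{"dx":-17,"dy":2.2,"dz":0,"twist":26},{"dx":-22,"dy":2.9,"dz":0,"twist":34},{"dx":-27,"dy":3.5,"dz":0,"twist":42},{"dx":-32,"dy":4.2,"dz":0,"twist":50},{"dx":-37,"dy":4.9,"dz":0,"twist":58},{"dx":-41,"dy":5.4,"dz":0,"twist":64},{"dx":-43,"dy":5.7,"dz":0,"twist":68}]'
python3 -m pendant '[{"dx":0,"dy":0,"dz":0,"twist":0},{"dx":0,"dy":0,"dz":0,"twist":0}]'
python3 - <<'E'
from h import *
go(.5254,-.1973,.09,-77.5)
im,w,c=cloud("top");im=im.astype(int);s=.64
im2,w2,c2=cloud("scene")
cv2.imwrite("pics/c.png",cv2.cvtColor(cv2.resize(im2,(512,384)),cv2.COLOR_RGB2BGR))
im,w,c=cloud("wrist");cv2.imwrite("pics/w2.png",cv2.cvtColor(im,cv2.COLOR_RGB2BGR));np.savez("w2.npz",im=im,w=w)
E
```

```text
time: 6.15
eef_pos: [0.525, -0.1875, 0.1762]
tcp_rot: [0.994, 0.107, -0.001, -0.001]
contact_force: [0.4, -0.1, -1.5]
opening: 0.298
finger_force: 63.2
time: 6.4
eef_pos: [0.526, -0.1848, 0.1775]
tcp_rot: [0.994, 0.11, -0.001, -0.001]
contact_force: [-0.5, -0.3, -0.8]
opening: 0.294
finger_force: 63.2
tcp [ 0.526  -0.1848  0.1775] yaw -77.34 t 6.4 -> d [-0.32  1.22  8.75] twist 0.16 F [-0.5 -0.3 -0.8] op 0.294 ff 63.2 q6 0.83
```

View pics/w2.png

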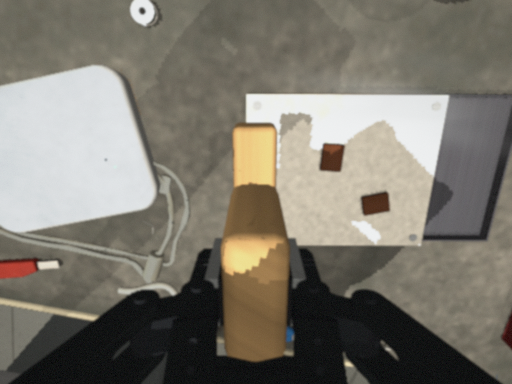

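View pics/c.png

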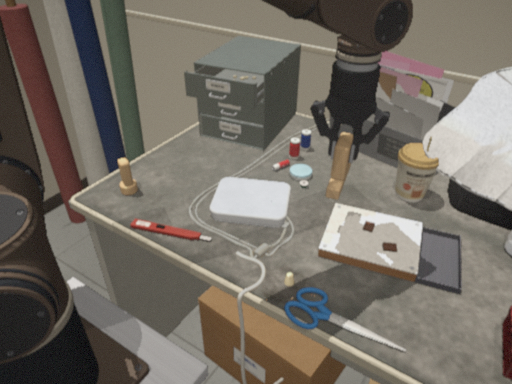

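The wrist view shows the board from columns 246 to 440, squared to the held scraper, whose foot is at (255,150). The chips are at (332,157) and (375,203). The scene view confirms the scraper hangs upright. I'll refine the board pose from this close view.

```bash
python3 - <<'E'
from h import *
z=np.load("w2.npz");im=z["im"].astype(int);w=z["w"];Z=w[...,2]
m=(Z>.016)&(Z<.034)&(np.hypot(w[...,0]-.54,w[...,1]+.265)<.13)
n,l,st,ce=cv2.connectedComponentsWithStats(cv2.morphologyEx(m.astype(np.uint8),cv2.MORPH_OPEN,np.ones((3,3),np.uint8)))
i=1+st[1:,4].argmax();p=w[l==i];print(cv2.minAreaRect((p[:,:2]*1000).astype(np.float32)),np.median(p[:,2]))
c=np.array([.5405,-.2656]);ex=np.array([.216,-.976]);ey=np.array([.976,.216])
b=m&(im[...,0]-im[...,2]>20)&(im.max(2)<130)
n,l,st,ce=cv2.connectedComponentsWithStats(b.astype(np.uint8))
for i in range(1,n):
    if st[i,4]>100:
        q=w[l==i];r=cv2.minAreaRect((q[:,:2]*1000).astype(np.float32));d=np.array(r[0])/1000-c;print("chip",r,"board",d@ex,d@ey)
s=(Z>.05)&(Z<.2)&(np.hypot(w[...,0]-.526,w[...,1]+.185)<.08);q=w[s];print(q.min(0),q.max(0))
E
```

```text
((540.9468383789062, -264.82568359375), (150.4395751953125, 180.17327880859375), 12.12064266204834) 0.02412892135361247
chip ((556.9014282226562, -250.85723876953125), (25.241283416748047, 21.080387115478516), 8.43087387084961) board -0.010846226464843754 0.019192230371093723
chip ((521.9909057617188, -305.0525817871094), (20.29001808166504, 25.984054565429688), 24.461015701293945) board 0.034507755468750005 -0.02658663364257805
[ 0.52749909 -0.20876828  0.13179715] [ 0.58711149 -0.15724411  0.19999212]
```

```bash
python3 -m pendant '[{"dx":-0.3,"dy":1.2,"dz":2,"twist":0},{"dx":-0.3,"dy":1.2,"dz":5,"twist":0},{"dx":-0.3,"dy":1.2,"dz":8,"twist":0},{"dx":-0.3,"dy":1.2,"dz":9.6,"twist":0},{"dx":-0.3,"dy":1.2,"dz":10,"twist":0},{"dx":-0.3,"dy":1.2,"dz":10.2,"twist":0},{"dx":-0.3,"dy":1.2,"dz":10.4,"twist":0},{"dx":-0.3,"dy":1.2,"dz":10.4,"twist":0}]'
python3 -c "
from h import *
go(.5747,-.4186,.0727,-77.6)"
```

```text
time: 7.55
eef_pos: [0.5264, -0.1987, 0.0751]
tcp_rot: [0.994, 0.11, 0.001, 0.0]
contact_force: [-0.4, 0.3, -1.3]
opening: 0.303
finger_force: 63.2
tcp [ 0.5264 -0.1987  0.0751] yaw -77.42 t 7.55 -> d [-0.07 22.51  0.26] twist 0.18 F [-0.4  0.3 -1.3] op 0.303 ff 63.2 q6 0.81
```

```bash
python3 -m pendant '[{"dx":0,"dy":0,"dz":0.15,"twist":0},{"dx":0,"dy":0,"dz":0.25,"twist":0},{"dx":0,"dy":0,"dz":0.3,"twist":0},{"dx":0,"dy":0,"dz":0.3,"twist":0}]'
python3 -c "
from h import *
go(.5589,-.348,.0727,-77.6)"
```

```text
time: 8.05
eef_pos: [0.5262, -0.1987, 0.0727]
tcp_rot: [0.994, 0.11, 0.0, 0.0]
contact_force: [-3.0, 1.4, 6.1]
opening: 0.298
finger_force: 64.1
tcp [ 0.5262 -0.1987  0.0727] yaw -77.42 t 8.05 -> d [-6.000e-02  1.529e+01  1.000e-02] twist 0.18 F [-3.   1.4  6.1] op 0.298 ff 64.1 q6 0.81
```

The foot is down on the board with 6 N of contact. Wiping now.

```bash
python3 -m pendant '[{"dx":0,"dy":0.7,"dz":0,"twist":0},{"dx":0,"dy":1.6,"dz":0,"twist":0},{"dx":0,"dy":2.6,"dz":0,"twist":0},{"dx":0,"dy":3.6,"dz":0,"twist":0},{"dx":0,"dy":4.6,"dz":0,"twist":0},{"dx":0,"dy":5.6,"dz":0,"twist":0},{"dx":0,"dy":6.6,"dz":0,"twist":0},{"dx":0,"dy":7.6,"dz":0,"twist":0},{"dx":0,"dy":8.4,"dz":0,"twist":0},{"dx":0,"dy":9,"dz":0,"twist":0}]'
python3 - <<'E'
from h import *
go(.5589,-.348,.0727,-77.6)
im,w,c=cloud("wrist");cv2.imwrite("pics/w3.png",cv2.cvtColor(im,cv2.COLOR_RGB2BGR))
E
```

```text
time: 9.3
eef_pos: [0.5462, -0.286, 0.0727]
tcp_rot: [0.994, 0.109, 0.0, -0.001]
contact_force: [-0.8, 2.6, 6.7]
opening: 0.3
finger_force: 63.9
tcp [ 0.5462 -0.286   0.0727] yaw -77.46 t 9.3 -> d [-0.11  6.33 -0.  ] twist 0.14 F [-0.8  2.6  6.7] op 0.3 ff 63.9 q6 0.7
```

View pics/w3.png

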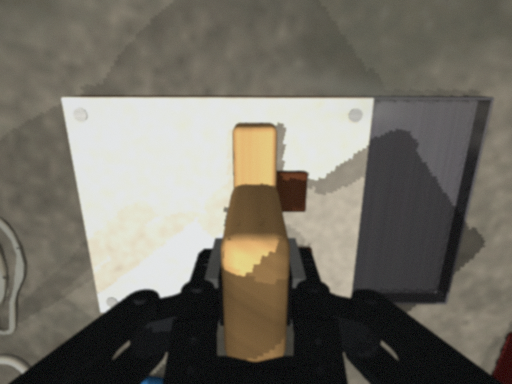

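One chip is visible ahead of the foot at (292,190). The other should be hidden under the right finger. Continuing slowly over the edge.

```bash
python3 -m pendant '[{"dx":0,"dy":0.6,"dz":0,"twist":0},{"dx":0,"dy":1.3,"dz":0,"twist":0},{"dx":0,"dy":2,"dz":0,"twist":0},{"dx":0,"dy":2.7,"dz":0,"twist":0},{"dx":0,"dy":3.4,"dz":0,"twist":0},{"dx":0,"dy":4.1,"dz":0,"twist":0},{"dx":0,"dy":4.8,"dz":0,"twist":0},{"dx":0,"dy":5.5,"dz":0,"twist":0},{"dx":0,"dy":6.1,"dz":0,"twist":0},{"dx":0,"dy":6.3,"dz":0,"twist":0}]'
python3 -m pendant '[{"dx":0,"dy":0.1,"dz":0,"twist":0},{"dx":0,"dy":0.1,"dz":0,"twist":0},{"dx":0,"dy":0.1,"dz":0,"twist":0}]'
python3 - <<'E'
from h import *
go(.5589,-.348,.0727,-77.6)
im,w,c=cloud("wrist");im2,_,_=cloud("scene");a=np.hstack([im2[170:330,300:500],im[60:380,100:500][::2,::2]]);a=cv2.resize(a,(800,320))
cv2.imwrite("pics/w4.png",cv2.cvtColor(a,cv2.COLOR_RGB2BGR))
E
```

```text
time: 10.6
eef_pos: [0.5598, -0.3474, 0.0727]
tcp_rot: [0.994, 0.109, 0.0, -0.001]
contact_force: [-0.6, 3.9, 6.0]
opening: 0.297
finger_force: 64.1
time: 10.98
eef_pos: [0.56, -0.3482, 0.0727]
tcp_rot: [0.994, 0.109, 0.0, -0.001]
contact_force: [-1.4, 3.7, 6.5]
opening: 0.296
finger_force: 64.0
tcp [ 0.56   -0.3482  0.0727] yaw -77.44 t 10.97 -> d [-0.1  -0.04  0.  ] twist 0.16 F [-1.4  3.7  6.5] op 0.296 ff 64.0 q6 0.64
```

View pics/w4.png

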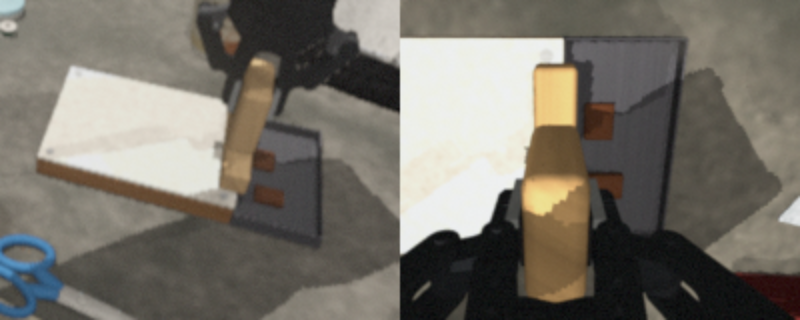

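Both chips appear to be in the tray, at (265,158) and (268,193) in the left crop. I'll check their heights.

```bash
cat > chk.py <<'E'
from h import *
import sys
c=np.array([.5409,-.265]);ex=np.array([.213,-.977]);ey=np.array([.977,.213])
for n in sys.argv[1:]:
    im,w,_=cloud(n);im=im.astype(int);d=w[...,:2]-c;X=d@ex;Y=d@ey
    b=(X>.08)&(X<.166)&(abs(Y)<.07)&(w[...,2]<.03)&(im[...,0]-im[...,2]>25)
    k,l,st,ce=cv2.connectedComponentsWithStats(b.astype(np.uint8))
    for i in range(1,k):
        if st[i,4]>10:
            m=l==i;print(n,st[i,4],"X",X[m].min().round(3),X[m].max().round(3),"Y",Y[m].mean().round(3),"z",w[m][:,2].min().round(4),w[m][:,2].max().round(4))
E
python3 chk.py wrist scene
python3 -c "
from h import *
go(.56,-.348,.18,-77.6)"
```

```text
wrist 23 X 0.098 0.1 Y 0.048 z 0.0007 0.0032
wrist 31 X 0.099 0.1 Y 0.027 z 0.0011 0.0031
wrist 1005 X 0.105 0.125 Y 0.02 z 0.0012 0.01
wrist 496 X 0.108 0.134 Y -0.026 z 0.0057 0.0099
scene 107 X 0.104 0.123 Y 0.015 z 0.0032 0.0122
scene 17 X 0.081 0.101 Y -0.054 z 0.0034 0.03
scene 108 X 0.109 0.133 Y -0.033 z 0.0037 0.0127
scene 25 X 0.08 0.101 Y -0.005 z -0.4601 -0.4532
tcp [ 0.56   -0.3482  0.0727] yaw -77.44 t 11.18 -> d [ 1.000e-02 -3.000e-02 -1.073e+01] twist 0.16 F [-1.5  3.1  6. ] op 0.293 ff 64.0 q6 0.64
```

Both chips lie flat in the tray. Lifting and carrying the scraper back to its original spot.

```bash
python3 -m pendant '[{"dx":0,"dy":0,"dz":-2,"twist":0},{"dx":0,"dy":0,"dz":-5,"twist":0},{"dx":0,"dy":-1,"dz":-9,"twist":0},{"dx":0,"dy":-5,"dz":-11,"twist":0},{"dx":0,"dy":-10,"dz":-11,"twist":0},{"dx":0,"dy":-15,"dz":-11,"twist":0},{"dx":0,"dy":-20,"dz":-11,"twist":0},{"dx":0,"dy":-25,"dz":-11,"twist":0},{"dx":0,"dy":-29,"dz":-11,"twist":0},{"dx":0,"dy":-30,"dz":-11,"twist":0}]'
python3 -c "
from h import *
go(.5406,.2475,.18,-9.4)"
```

```text
time: 12.42
eef_pos: [0.4936, -0.0543, 0.1819]
tcp_rot: [0.994, 0.111, 0.0, 0.0]
contact_force: [-0.5, -1.2, -1.5]
opening: 0.294
finger_force: 63.1
tcp [ 0.4936 -0.0543  0.1819] yaw -77.27 t 12.43 -> d [ 11.23 -28.41   0.17] twist -67.87 F [-0.5 -1.2 -1.5] op 0.294 ff 63.1 q6 1.03
```

```bash
python3 -m pendant '[{"dx":1,"dy":-2.5,"dz":0,"twist":-6},{"dx":2.4,"dy":-6,"dz":0,"twist":-14},{"dx":4,"dy":-10,"dz":0,"twist":-23},{"dx":5.6,"dy":-14,"dz":0,"twist":-32},{"dx":7.2,"dy":-18,"dz":0,"twist":-41},{"dx":8.8,"dy":-22,"dz":0,"twist":-50},{"dx":10.2,"dy":-25.5,"dz":0,"twist":-59},{"dx":11.2,"dy":-28.4,"dz":0,"twist":-66},{"dx":11.2,"dy":-28.4,"dz":0,"twist":-68},{"dx":11.2,"dy":-28.4,"dz":0,"twist":-68}]'
python3 -m pendant '[{"dx":0,"dy":0,"dz":3,"twist":0},{"dx":0,"dy":0,"dz":7,"twist":0},{"dx":0,"dy":0,"dz":10,"twist":0},{"dx":0,"dy":0,"dz":11.8,"twist":0},{"dx":0,"dy":0,"dz":12.4,"twist":0},{"dx":0,"dy":0,"dz":12.7,"twist":0},{"dx":0,"dy":0,"dz":12.7,"twist":0}]'
python3 -c "
from h import *
go(.5406,.2475,.0487,-9.4)"
```

```text
time: 13.68
eef_pos: [0.5421, 0.2446, 0.1814]
tcp_rot: [0.763, 0.646, -0.0, 0.0]
contact_force: [0.1, -0.7, -1.1]
opening: 0.298
finger_force: 63.2
time: 14.55
eef_pos: [0.5424, 0.2457, 0.0554]
tcp_rot: [0.763, 0.647, 0.001, 0.0]
contact_force: [-0.2, 1.2, -0.5]
opening: 0.3
finger_force: 63.2
tcp [0.5424 0.2457 0.0554] yaw -9.44 t 14.55 -> d [ 0.15 -0.21  0.67] twist -0.04 F [-0.2  1.2 -0.5] op 0.3 ff 63.2 q6 0.42
```

```bash
python3 -m pendant '[{"dx":0,"dy":0,"dz":0.3,"twist":0},{"dx":0,"dy":0,"dz":0.5,"twist":0},{"dx":0,"dy":0,"dz":0.65,"twist":0},{"dx":0,"dy":0,"dz":0.7,"twist":0},{"dx":0,"dy":0,"dz":0.7,"twist":0}]'
```

```text
time: 15.18
eef_pos: [0.5418, 0.2457, 0.0488]
tcp_rot: [0.763, 0.647, -0.0, -0.0]
contact_force: [-3.2, -0.8, 5.3]
opening: 0.297
finger_force: 64.0
```

Down on the desk with 5 N of contact. Releasing, then retreating straight up.

```bash
python3 -m pendant '[{"dx":0,"dy":0,"dz":0,"twist":0},{"dx":0,"dy":0,"dz":0,"twist":0},{"dx":0,"dy":0,"dz":0,"twist":0},{"dx":0,"dy":0,"dz":0,"twist":0},{"dx":0,"dy":0,"dz":0,"twist":0},{"dx":0,"dy":0,"dz":0,"twist":0},{"dx":0,"dy":0,"dz":0,"twist":0},{"dx":0,"dy":0,"dz":0,"twist":0}]' 100
python3 -m pendant '[{"dx":0,"dy":0,"dz":-1,"twist":0},{"dx":0,"dy":0,"dz":-3,"twist":0},{"dx":0,"dy":0,"dz":-6,"twist":0},{"dx":0,"dy":0,"dz":-10,"twist":0},{"dx":0,"dy":0,"dz":-14,"twist":0},{"dx":0,"dy":0,"dz":-15,"twist":0},{"dx":0,"dy":0,"dz":-15,"twist":0},{"dx":0,"dy":0,"dz":-15,"twist":0}]'
python3 chk.py top scene
python3 - <<'E'
from h import *
im,w,c=cloud("wrist");Z=w[...,2];near=np.hypot(w[...,0]-.541,w[...,1]-.246)<.09
for m in(near&(Z>.012)&(Z<.11),near&(Z>.08)&(Z<.11)):
    p=w[m];print(cv2.minAreaRect((p[:,:2]*1000).astype(np.float32)),np.nanmedian(p[:,2]))
cv2.imwrite("pics/end.png",cv2.cvtColor(cloud("scene")[0],cv2.COLOR_RGB2BGR))
E
```

```text
time: 16.18
eef_pos: [0.5416, 0.2456, 0.0473]
tcp_rot: [0.763, 0.647, 0.0, 0.0]
contact_force: [-0.2, 0.0, 0.2]
opening: 1.001
finger_force: 0.0
time: 17.18
eef_pos: [0.5405, 0.2453, 0.1954]
tcp_rot: [0.763, 0.647, -0.001, -0.001]
contact_force: [0.2, -0.1, -0.0]
opening: 1.0
finger_force: 0.0
top 63 X 0.105 0.124 Y 0.018 z 0.0019 0.0125
top 65 X 0.109 0.134 Y -0.03 z -0.0027 0.0119
scene 96 X 0.105 0.123 Y 0.016 z 0.006 0.0118
scene 121 X 0.108 0.133 Y -0.033 z 0.0053 0.0129
scene 25 X 0.08 0.101 Y -0.005 z -0.4605 -0.4529
((542.3631591796875, 246.18405151367188), (118.74810028076172, 25.82145118713379), 80.43544006347656) 0.08843022412337276
((542.5007934570312, 246.56471252441406), (58.3719596862793, 25.576427459716797), 79.97174072265625) 0.08954056895574922
```

View pics/end.png

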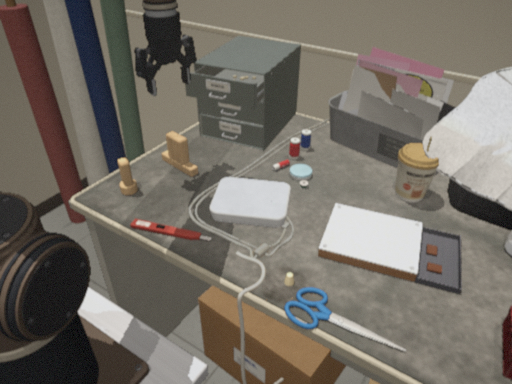

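The scraper stands upright at (180,155), both chips are in the tray at (433,250) and (434,267), and the gripper is clear.

```bash
python3 -c "
from plant import ctrl
print(ctrl.sign_off())"
```

```text
the job is handed in; nothing more can be done
None
```

Job handed in at about 17 s on the robot's clock: both chips lie flat in the catch tray and the scraper stands upright and released on the desk, clear of the board; no verdict was returned at sign-off.

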